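# Find the loose spindle of the thread rack

## Robot

A 6-joint arm with a two-finger parallel gripper is mounted at the origin on the work surface. World frame = base frame: x ahead of the robot, y to its left, z up, the work surface at z = 0. Lengths are in mm, angles in degrees, forces in N, time in s.
With the tool pointing down it reaches from about 350 to 850 mm from the base axis. Payload 8.1 kg.
Tool frame: the origin (TCP) lies at the very end of the fingers, on their centre line; the grasp point (between the pads) lies 19 mm behind it; z points along the fingers, y is the line along which they close (so a half turn about z gives the same grasp; the last joint's range is limited). The gripper opens to 85 mm and grips with 20 to 120 N. Pads are 22 mm wide; open, the fingers measure 114 mm over their backs; the gripper's body (76 mm by 85 mm) begins 54 mm behind the grasp point. The pads swing forward as they close: fully open they stand 13 mm farther back than shut.
Start: joints at [-76.799, 7.471, 85.268, -0, 87.261, -4.893], TCP at [186.366, -570.327, 231.292] pointing down, gripper open.
Joint ranges: [-169.43, 169.43], [-51.17, 129.36], [1.28, 143.12], [-76.62, 256.62], [0, 156.53], [-152.29, 152.29]. Speed limits (degrees/s): [136.94, 136.94, 159.86, 180, 180, 180].

## Interface

Orientations are given as [roll, pitch, yaw] about the fixed x, y, z axes, in that order (R = Rz(yaw) Ry(pitch) Rx(roll)).
In Python, from bench import * gives the robot as it stands.
- The arm moves only by the tool play_rows, never from a script. Its argument "increments" is a list of rows, each a list of 3 entries, a list of its own where there are three numbers: the gripper's target within -1 to 1 (fully open at 1, half-way at 0, shut at -1), then the shift along the tool's x, y, z in mm, then the turn about the tool's z in rad. A call has 1 to 12 rows; each row shifts and turns the commanded pose from where the row before left it, along the tool's axes as they then stand; what a row does not reach is not made up. A row lasts 1/12 s, in which the tool goes at most 41.7 mm and 7.16 degrees, less where a joint would pass 70% of its speed; a pose out of reach is approached as far as the arm can. A call is refused whole if a number of a shift passes 41.7 or a number of a turn 0.125, either way. A call with a gripper value outside its range is refused whole. The fingers move at their own pace and stop on an object; "force" is the grip in N (left out, the last holds). Time passes only in rows, so rows that do not move let the fingers close. It gives the time, the measured TCP pose, the force, the opening and the grip force at its end, in the units of the state.
- sense(): the state, without advancing time (a new reading comes with each control period).
- snapshot(name): name is "scene" or "top" or "wrist"; returns a dict with "color" (420x560x3 uint8, red, green, blue), "intrinsics" (3x3 intrinsics, pixels), "world_from_camera" (4x4, takes a point from camera to world coordinates). Camera axes: x right, y down, z forward; pixel columns grow to the right and rows downward; lengths in mm; the calibration is good to about 2 mm. The wrist camera is an equidistant fisheye: a pixel r from the principal point sees the ray r / f radians off the axis. A picture is of the moment at which its call begins. There is no depth.
- hand_in(): hands the job in; it is judged then, once.
Trained networks look in a picture, given as the dict that the camera call returned (one of the last four; its "shot" number tells which), for a name from the list of things; names that differ only in an ending like _2 or _b are one class to them, and where a whole thing is asked for, a point or a joint stands for the part that bears it (a point fixed in the world has none). Each returns a list of dicts, best first, with "p" (0 to 1); they miss things now and then, are a little off and sometimes report something else, mostly with a low value. They report only what shows in the picture. A call takes as long as a camera call. They do not tell look-alikes from the thing itself.
- find_in(query, picture): "xyz" ([x, y, z] in mm, in the coordinates of the camera as it stood for that picture, good to about 4 mm: the middle of the surface that is visible of it).
- regions_of(query, picture): "mask" (420x560 bool, what is visible of it).
- pinpoint(query, picture): "xyz" ([x, y, z] in mm, in the coordinates of the camera as it stood for that picture, good to about 4 mm: a listed point, or the origin of a listed thing).
The state is a dict: "time": time; "joint_pos": joint angles; "qd": joint speeds; "joint_efforts": joint torques, N m; "tool_pos": TCP position; "tcp_rot": TCP orientation; "ft_force": force on the tool from outside, world axes, zero at the start; "wrist_torque": the same for the moment, N m; "finger_gap": finger opening in mm; "grip_force": force on a finger pad.
Only numpy, scipy, OpenCV 4.12 (cv2) and the standard library are available. Lean on these libraries where they do the work, as an engineer would, in place of code of your own. Each camera call takes 0.05 s, during which the arm holds its last target. There are 200 camera calls.

## Task

One of the three spindles of the thread rack has worked loose in its hole. Find it by feel: gently rock the spindles along the rack's row, each one over to the left first and then over to the right as far as it will go, with no more than a few newtons so that the firm ones are not strained. Then draw the loose one out, lower it foot down into the empty red pincushion base and let go, leaving the two firm spindles in their holes and everything else where it is.

Things in the scene. Friction and masses are not known exactly. Their poses are not given: they have to be found in the camera images.
- rack: Wooden thread rack screwed to the table: a board 70 x 290 x 10 mm with three square bosses 44 x 44 mm, 50 mm high, 90 mm apart in a row along its own y (its left, about the robot's left), at y = +90, 0 and -90 mm; a 125 mm spindle stands in each. Origin at the centre of the underside of the board. Boss tops 60 mm above the table, spindle tops 135 mm.
- left (a point): Wooden spindle in the left hole (the end at the rack's +y), 125 mm long, 40 g. Point on its axis half-way up: 62.5 mm above its foot, 72.5 mm above the table when seated; z points to its top. From the foot up: 50 mm tail, 16 mm thick, inside the hole; 33 mm flange at 53 to 57 mm; plain rod, 12 mm thick, from 57 to 125 mm, to push or grip. Loose and firm ones look alike.
- middle (a point): Wooden spindle in the middle hole (the centre), 125 mm long, 40 g. Point on its axis half-way up: 62.5 mm above its foot, 72.5 mm above the table when seated; z points to its top. From the foot up: 50 mm tail, 16 mm thick, inside the hole; 33 mm flange at 53 to 57 mm; plain rod, 12 mm thick, from 57 to 125 mm, to push or grip. Loose and firm ones look alike.
- right (a point): Wooden spindle in the right hole (the end at the rack's -y), 125 mm long, 40 g. Point on its axis half-way up: 62.5 mm above its foot, 72.5 mm above the table when seated; z points to its top. From the foot up: 50 mm tail, 16 mm thick, inside the hole; 33 mm flange at 53 to 57 mm; plain rod, 12 mm thick, from 57 to 125 mm, to push or grip. Loose and firm ones look alike.
- hole_left (a point): Centre of the mouth of the left hole, on the boss's top face 60 mm above the table; 50 mm deep, upright. Axes as the rack's: y along the row, to the left. In any of the holes: a firm spindle gives only 1 to 2 mm each way near its top under a few newtons and cannot be drawn out.
- hole_middle (a point): Centre of the mouth of the middle hole, on the boss's top face 60 mm above the table; 50 mm deep, upright. Axes as the rack's: y along the row, to the left. In any of the holes: the loose spindle swings at under 1 N, about 0.1 rad (10 mm at its top) each way, to a hard stop; it falls back nearly upright when let go and lifts straight out.
- hole_right (a point): Centre of the mouth of the right hole, on the boss's top face 60 mm above the table; 50 mm deep, upright. Axes as the rack's: y along the row, to the left. Rock a spindle by pushing high on the rod from one side with an open or shut gripper: a rod clamped between the pads cannot lean and hides the play.
- pincushion_base: Round red ceramic base of a pincushion, empty and open at the top: 50 mm high, 72 mm across the foot and 66 mm across the rim, wall 5 mm, inner floor 8 mm above the table. Opening 56 mm across at the rim and 50 mm lower down. Loose, 450 g. Origin at the centre of its underside. A spindle stood in it leans on the rim.
- button_jar: Clear plastic button jar with white screw cap, 64 mm diameter, 86 mm high, origin at the centre of its underside. Bystander.
- thimble: Steel thimble, 20 mm diameter, 22 mm high, origin at the centre of its underside. Bystander.
- darning_egg: Small wooden darning egg standing on its flat end, 52 mm diameter, 62 mm high, origin at the centre of its underside. Bystander.
- bobbin_box: White plastic bobbin box, lid shut, about 80 x 123 x 35 mm, origin at the centre of its underside. Bystander.
There are look-alikes about, which are no part of the job. What is shaped like the part that bears middle but orange or turquoise is not meant.

How it is judged (in metres and radians):
On the way, in this order (a step that is already met when the one before it is completed fails the run):
1. the loose spindle, still down in its hole, is leaned over to the rack's left (+y) by over 0.075 rad (((angle between left's own z axis and vertical above 0.075 rad and y of left in the frame of hole_left above 0.001 m and distance between left and hole_left below 0.018 m) or (angle between middle's own z axis and vertical above 0.075 rad and y of middle in the frame of hole_middle above 0.001 m and distance between middle and hole_middle below 0.018 m) or (angle between right's own z axis and vertical above 0.075 rad and y of right in the frame of hole_right above 0.001 m and distance between right and hole_right below 0.018 m))), for 0.02 s.
2. then it is leaned over to the right (-y) likewise (((angle between left's own z axis and vertical above 0.075 rad and y of left in the frame of hole_left below -0.001 m and distance between left and hole_left below 0.018 m) or (angle between middle's own z axis and vertical above 0.075 rad and y of middle in the frame of hole_middle below -0.001 m and distance between middle and hole_middle below 0.018 m) or (angle between right's own z axis and vertical above 0.075 rad and y of right in the frame of hole_right below -0.001 m and distance between right and hole_right below 0.018 m))), for 0.02 s.
At the end, for the whole second after the job is handed in: Loose spindle released and still, foot down in the pincushion base (mid-point within 40 mm of its axis, 35 to 80 mm above the table, leaning under 0.95 rad); the other two upright, fully down (mid-point within 18 mm of the mouth; 12.5 mm when seated) (((horizontal distance between left and pincushion_base below 0.04 m and height (world z) of left between 0.035 and 0.08 m and angle between left's own z axis and vertical below 0.95 rad and linear speed of spindle_left below 0.02 m/s and distance between middle and hole_middle below 0.018 m and angle between each of middle, right's own z axis and vertical below 0.12 rad and distance between right and hole_right below 0.018 m) or (horizontal distance between middle and pincushion_base below 0.04 m and height (world z) of middle between 0.035 and 0.08 m and angle between middle's own z axis and vertical below 0.95 rad and linear speed of spindle_middle below 0.02 m/s and distance between left and hole_left below 0.018 m and angle between each of left, right's own z axis and vertical below 0.12 rad and distance between right and hole_right below 0.018 m) or (horizontal distance between right and pincushion_base below 0.04 m and height (world z) of right between 0.035 and 0.08 m and angle between right's own z axis and vertical below 0.95 rad and linear speed of spindle_right below 0.02 m/s and distance between left and hole_left below 0.018 m and angle between each of left, middle's own z axis and vertical below 0.12 rad and distance between middle and hole_middle below 0.018 m))); the robot touches nothing.
It fails at once if a spindle in its hole is strained: pushed sideways with more than 12 N ((contact force between the fingers and spindle_left above 12 N and distance between left and hole_left below 0.018 m and horizontal distance between the grasp point and left above 0.004 m) or (contact force between the fingers and spindle_middle above 12 N and distance between middle and hole_middle below 0.018 m and horizontal distance between the grasp point and middle above 0.004 m) or (contact force between the fingers and spindle_right above 12 N and distance between right and hole_right below 0.018 m and horizontal distance between the grasp point and right above 0.004 m)).
It fails at once if a spindle is let fall (faster than 0.9 m/s, not held) ((linear speed of spindle_left above 0.9 m/s and contact force between the fingers and spindle_left below 0.1 N) or (linear speed of spindle_middle above 0.9 m/s and contact force between the fingers and spindle_middle below 0.1 N) or (linear speed of spindle_right above 0.9 m/s and contact force between the fingers and spindle_right below 0.1 N)).
It fails at once if the pincushion base is pushed more than 25 mm or tipped over 0.25 rad (distance of pincushion_base from where it was at the start of the episode above 0.025 m or angle between pincushion_base's own z axis and vertical above 0.25 rad).
It fails at once if a bystander is moved more than 15 mm (distance of any of button_jar, thimble, darning_egg, bobbin_box from where it was at the start of the episode above 0.015 m).
It also fails if it takes over 72 s, if anything falls off the work surface, if the arm or the gripper's body presses on something with over 40 N, if the wrist force passes 120 N, or if a joint passes its speed limit or range.

## Working session

There is one attempt and no reset: what is moved stays moved. The work goes in short steps, Python scripts to look and compute and a tool call to move; the robot and the scene stay as the last step left them, time stands still between calls to the robot, and variables do not carry over. Pictures are saved under pics/ and viewed, at most 10 in all, crops included, and the job is handed in when it is done.

Besides the shell and the picture viewer there is one more tool, called after "Emit:" by a JSON object that holds its "fn" and its "kwargs", one argument or row to a line. play_rows: Moves the arm, as the interface text tells. Its arguments: {"type":"object","properties":{"increments":{"type":"array","items":{"type":"array"}},"force":{"type":"number"}},"required":["increments"]}

```bash
mkdir -p pics
cat > h.py <<'E'
from bench import *
import numpy as np, cv2
def w(p,s):
    T=np.array(s["world_from_camera"]); return (T[:3,:3]@np.array(p)+T[:3,3]).round(1)
def save(s,n): cv2.imwrite("pics/"+n+".png",cv2.cvtColor(s["color"],cv2.COLOR_RGB2BGR))
E
python3 - <<'E'
from h import *
for c in ["scene","top"]:
    s=snapshot(c); save(s,c+"1")
    for q in ["rack","left","middle","right","hole_left","hole_middle","hole_right","pincushion_base","button_jar","thimble","darning_egg","bobbin_box"]:
        print(c,q,[(w(d["xyz"],s).tolist(),round(d["p"],2)) for d in pinpoint(q,s)[:3]])
print(sense())
a=cv2.imread("pics/scene1.png");b=cv2.imread("pics/top1.png")
E
```

```text
scene rack [([541.5, -97.8, -1.3], 0.9)]
scene left [([553.9, -13.9, 73.9], 0.69)]
scene middle [([651.0, -114.5, 64.1], 0.91), ([542.2, -97.8, 72.4], 0.84), ([437.4, -119.1, 60.2], 0.65)]
scene right [([524.5, -189.6, 68.0], 0.49)]
scene hole_left [([556.1, -12.2, 58.1], 0.63)]
scene hole_middle [([464.9, 228.0, 4.8], 0.19)]
scene hole_right []
scene pincushion_base [([464.7, 232.3, 3.6], 0.87)]
scene button_jar []
scene thimble [([361.8, 34.6, 2.0], 0.56)]
scene darning_egg [([682.6, 249.8, -5.3], 0.66)]
scene bobbin_box [([371.9, -294.3, -0.9], 0.6)]
top rack [([537.8, -102.8, 0.0], 0.95)]
top left [([550.2, -9.7, 71.2], 0.75)]
top middle [([649.0, -115.8, 62.3], 0.67), ([535.4, -99.0, 71.9], 0.58), ([432.1, -120.8, 60.8], 0.51)]
top right [([529.0, -190.5, 72.5], 0.44)]
top hole_left [([552.7, -12.3, 56.4], 0.69)]
top hole_middle [([541.0, -100.5, 60.5], 0.95)]
top hole_right [([525.5, -188.3, 59.4], 0.95), ([366.4, -294.3, 0.8], 0.59)]
top pincushion_base [([465.0, 227.4, -1.8], 0.85), ([555.6, -10.4, 59.7], 0.25)]
top button_jar [([780.4, 65.1, 0.1], 0.96)]
top thimble [([364.0, 36.0, 2.2], 0.36)]
top darning_egg [([681.4, 250.3, -0.9], 0.56)]
top bobbin_box [([369.6, -294.8, -1.0], 0.88), ([548.5, -11.8, 73.8], 0.36)]
{'time': 1.3, 'joint_pos': array([-7.67990923e+01,  7.46971768e+00,  8.52685667e+01, -1.77253345e-03,
        8.72603082e+01, -4.89091118e+00]), 'qd': array([ 0.03937959, -0.02120591,  0.03043524, -0.07475827,  0.05898546,
        0.05494506]), 'joint_efforts': array([-5.72772497e-04, -5.69310951e+01, -5.00862980e+01, -2.39160281e-04,
        1.25575207e-03, -8.75736283e-07]), 'tool_pos': array([ 186.35756149, -570.33105501,  231.29997813]), 'tcp_rot': array([1.79998749e+02, 1.88406003e-03, 1.80919035e+01]), 'ft_force': array([-0.0018594 , -0.04099392, -0.19660999]), 'wrist_torque': array([0.03373757, 0.0350734 , 0.02266481]), 'grip_force': 0.0, 'finger_gap': 85.48558064085165}
```

View pics/scene1.png

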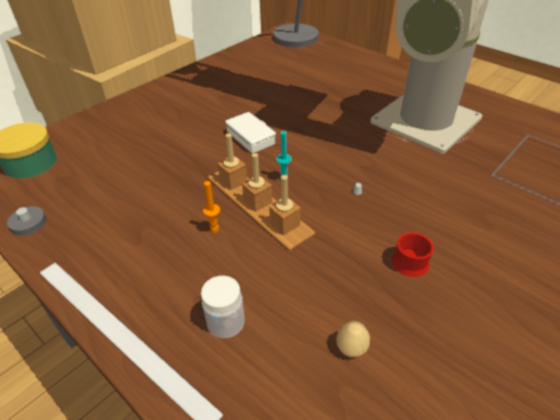

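View pics/top1.png

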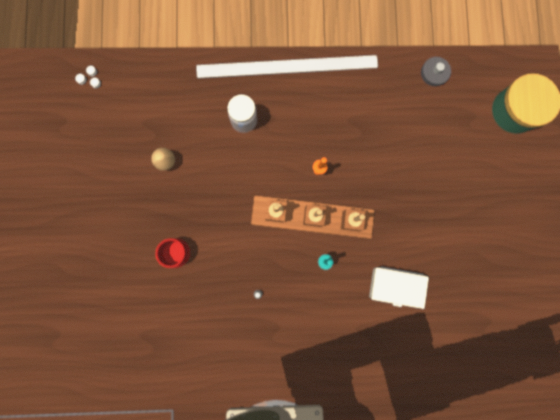

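The `scene` picture shows the rack with three plain spindles at about (230,150), (256,170) and (285,190). The orange (212,205) and turquoise (284,155) look-alikes stand apart from it, and the red base is at (412,253). The networks' positions agree with the picture: rack yaw is about -8.6°, and the holes are near (553,-12), (540,-100) and (526,-189).

I'll turn the fingers along the row and approach the right spindle.

Emit:
{"fn": "play_rows", "kwargs": {
  "increments": [
    [0, [0, 0, 0], 0.1165],
    [0, [0, 0, 0], 0.1165],
    [0, [0, 0, 0], 0.1165],
    [0, [0, 0, 0], 0.1165],
    [0, [21, -33, 0], 0],
    [0, [21, -33, 0], 0],
    [0, [21, -33, 0], 0],
    [0, [21, -33, 0], 0],
    [0, [21, -33, 0], 0],
    [0, [21, -33, 0], 0],
    [0, [21, -33, 0], 0],
    [0, [21, -33, 0], 0]
  ]
}}

```text
time: 2.3
tool_pos: [392.9, -332.9, 231.6]
tcp_rot: [180.0, -0.0, -8.6]
ft_force: [1.4, -0.6, -0.5]
finger_gap: 43.0
grip_force: 0.0
```

Emit:
{"fn": "play_rows", "kwargs": {
  "increments": [
    [0, [22, -33, 0], 0],
    [0, [22, -33, 0], 0],
    [0, [22, -33, 0], 0],
    [0, [22, -33, 0], 0],
    [0, [22, -33, 0], 0],
    [0, [0, 0, 20], 0],
    [0, [0, 0, 20], 0],
    [0, [0, 0, 0], 0],
    [0, [0, 0, 0], 0]
  ]
}}

```text
time: 3.05
tool_pos: [524.5, -187.2, 190.1]
tcp_rot: [-180.0, 0.2, -8.6]
ft_force: [0.3, 0.1, 0.9]
finger_gap: 42.6
grip_force: 0.0
```

```bash
cat >> h.py <<'E'
from scipy.spatial.transform import Rotation as Ro
def delta(p):
    st=sense(); R=Ro.from_euler("xyz",st["tcp_rot"],degrees=True).as_matrix()
    return (R.T@(np.array(p)-st["tool_pos"])).round(1)
E
python3 - <<'E'
from h import *
s=snapshot("wrist"); save(s,"w1")
for q in ["rack","left","middle","right","hole_left","hole_middle","hole_right","pincushion_base"]:
    print(q,[(w(d["xyz"],s).tolist(),round(d["p"],2)) for d in pinpoint(q,s)[:3]])
st=sense();print(st["time"],st["tool_pos"],st["tcp_rot"],st["ft_force"],st["finger_gap"]);print(delta([526,-189,95]))
E
```

```text
rack []
left []
middle [([656.7, -115.1, 64.2], 0.96), ([434.0, -117.6, 58.1], 0.69), ([547.1, -98.4, 70.0], 0.65)]
right [([529.9, -187.0, 68.3], 0.97)]
hole_left []
hole_middle []
hole_right []
pincushion_base []
3.5 [ 525.61634959 -188.10110239  191.95190374] [ 1.79987078e+02 -5.62396331e-02 -8.63325774e+00] [ 0.79406885 -0.19631047 -0.07623086] 42.45114173219152
[ 0.4  0.8 97. ]
```

View pics/w1.png

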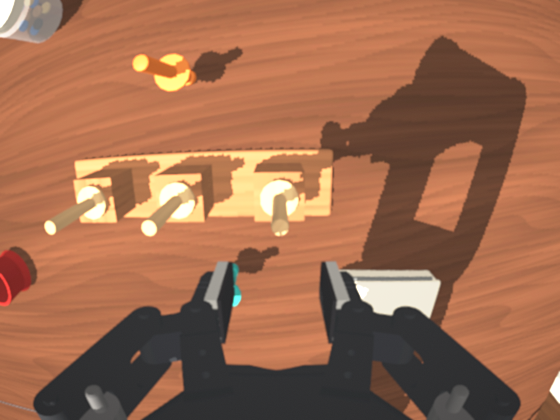

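The wrist picture shows the right rod at (280,225), centred between the fingers, with the middle and left rods to its left. I'll go straight down.

Emit:
{"fn": "play_rows", "kwargs": {
  "increments": [
    [0, [2, 0, 24], 0],
    [0, [0, 0, 24], 0],
    [0, [0, 0, 24], 0],
    [0, [0, 0, 20], 0],
    [0, [0, 0, 5], 0],
    [0, [0, 0, 0], 0],
    [0, [0, 0, 0], 0],
    [0, [0, 0, 0], 0]
  ]
}}

```text
time: 4.17
tool_pos: [528.6, -188.7, 96.3]
tcp_rot: [180.0, -0.2, -8.6]
ft_force: [-0.2, 0.2, 0.2]
finger_gap: 42.7
grip_force: 0.0
```

Emit:
{"fn": "play_rows", "kwargs": {
  "increments": [
    [0, [0, -4, 0], 0],
    [0, [0, -4, 0], 0],
    [0, [0, -3, 0], 0],
    [0, [0, 0, 0], 0],
    [0, [0, 0, 0], 0]
  ]
}}

```text
time: 4.58
tool_pos: [529.3, -176.9, 94.6]
tcp_rot: [180.0, -0.0, -8.6]
ft_force: [-0.6, -0.7, 0.4]
finger_gap: 42.7
grip_force: 0.0
```

Emit:
{"fn": "play_rows", "kwargs": {
  "increments": [
    [0, [0, -1, 0], 0],
    [0, [0, -1, 0], 0],
    [0, [0, 0, 0], 0]
  ]
}}

```text
time: 4.83
tool_pos: [529.3, -175.1, 94.2]
tcp_rot: [-180.0, 0.0, -8.6]
ft_force: [0.2, -0.4, 0.7]
finger_gap: 42.8
grip_force: 0.0
```

Emit:
{"fn": "play_rows", "kwargs": {
  "increments": [
    [0, [0, -1, 0], 0],
    [0, [0, 0, 0], 0]
  ]
}}

```text
time: 5.0
tool_pos: [529.5, -174.1, 94.2]
tcp_rot: [-180.0, 0.0, -8.6]
ft_force: [0.3, 0.6, 0.8]
finger_gap: 43.0
grip_force: 0.0
```

Emit:
{"fn": "play_rows", "kwargs": {
  "increments": [
    [0, [0, -1, 0], 0],
    [0, [0, 0, 0], 0]
  ]
}}

```text
time: 5.17
tool_pos: [529.7, -173.5, 94.3]
tcp_rot: [180.0, -0.0, -8.6]
ft_force: [-1.2, -1.2, -0.4]
finger_gap: 42.7
grip_force: 0.9
```

Emit:
{"fn": "play_rows", "kwargs": {
  "increments": [
    [0, [0, -1, 0], 0],
    [0, [0, 0, 0], 0]
  ]
}}

```text
time: 5.33
tool_pos: [529.7, -173.1, 94.4]
tcp_rot: [179.9, -0.0, -8.6]
ft_force: [0.4, -4.7, -1.0]
finger_gap: 42.7
grip_force: 2.6
```

The force rises at once, so the right spindle is firm to the left. Next I'll rock it to the right.

Emit:
{"fn": "play_rows", "kwargs": {
  "increments": [
    [0, [0, 10, 0], 0],
    [0, [0, 10, 0], 0],
    [0, [0, 6, 0], 0],
    [0, [0, 3, 0], 0],
    [0, [0, 0, 0], 0],
    [0, [0, 0, 0], 0]
  ]
}}

```text
time: 5.83
tool_pos: [525.3, -201.1, 94.2]
tcp_rot: [-180.0, 0.0, -8.7]
ft_force: [0.5, -0.2, -0.6]
finger_gap: 42.7
grip_force: 0.0
```

Emit:
{"fn": "play_rows", "kwargs": {
  "increments": [
    [0, [0, 1, 0], 0],
    [0, [0, 1, 0], 0],
    [0, [0, 0, 0], 0]
  ]
}}

```text
time: 6.08
tool_pos: [525.2, -202.8, 94.3]
tcp_rot: [180.0, -0.0, -8.6]
ft_force: [-0.3, -0.2, -0.7]
finger_gap: 42.5
grip_force: 0.0
```

Emit:
{"fn": "play_rows", "kwargs": {
  "increments": [
    [0, [0, 1, 0], 0],
    [0, [0, 0, 0], 0]
  ]
}}

```text
time: 6.25
tool_pos: [525.0, -203.9, 94.3]
tcp_rot: [180.0, 0.0, -8.6]
ft_force: [-0.1, 0.1, -0.5]
finger_gap: 42.9
grip_force: 0.0
```

Emit:
{"fn": "play_rows", "kwargs": {
  "increments": [
    [0, [0, 1, 0], 0],
    [0, [0, 0, 0], 0]
  ]
}}

```text
time: 6.42
tool_pos: [524.9, -204.9, 94.3]
tcp_rot: [180.0, 0.0, -8.6]
ft_force: [-0.1, 0.8, 1.0]
finger_gap: 42.7
grip_force: 0.0
```

Emit:
{"fn": "play_rows", "kwargs": {
  "increments": [
    [0, [0, 1, 0], 0],
    [0, [0, 0, 0], 0]
  ]
}}

```text
time: 6.58
tool_pos: [524.8, -205.7, 94.4]
tcp_rot: [-180.0, -0.0, -8.6]
ft_force: [-0.4, 2.1, 0.4]
finger_gap: 42.9
grip_force: 0.8
```

The two contacts are about one clearance apart (31 mm), so the right spindle is firm. On to the middle one.

Emit:
{"fn": "play_rows", "kwargs": {
  "increments": [
    [0, [0, -16, 0], 0],
    [0, [0, 0, 0], 0],
    [0, [0, 0, -30], 0],
    [0, [0, 0, -25], 0],
    [0, [0, 0, 0], 0],
    [0, [0, -30, 0], 0],
    [0, [0, -30, 0], 0],
    [0, [0, -30, 0], 0],
    [0, [0, 0, 0], 0],
    [0, [0, 0, 0], 0]
  ]
}}

```text
time: 7.42
tool_pos: [540.7, -100.0, 149.1]
tcp_rot: [180.0, -0.0, -8.4]
ft_force: [-0.7, 0.1, 0.4]
finger_gap: 42.6
grip_force: 0.0
```

```bash
python3 -c "
from h import *
print(sense()['tool_pos'],delta([541,-100.4,95]))"
```

```text
[540.71116158 -99.96672787 149.13125448] [ 0.3  0.4 54.1]
```

Emit:
{"fn": "play_rows", "kwargs": {
  "increments": [
    [0, [0, 0, 25], 0],
    [0, [0, 0, 24], 0],
    [0, [0, 0, 5], 0],
    [0, [0, 0, 0], 0],
    [0, [0, -4, 0], 0],
    [0, [0, -4, 0], 0],
    [0, [0, -4, 0], 0],
    [0, [0, -1, 0], 0],
    [0, [0, 0, 0], 0],
    [0, [0, 0, 0], 0]
  ]
}}

```text
time: 8.25
tool_pos: [542.9, -88.1, 95.9]
tcp_rot: [180.0, -0.1, -8.6]
ft_force: [0.4, 0.1, 0.0]
finger_gap: 42.2
grip_force: 0.0
```

Emit:
{"fn": "play_rows", "kwargs": {
  "increments": [
    [0, [0, -1, 0], 0],
    [0, [0, -1, 0], 0],
    [0, [0, 0, 0], 0]
  ]
}}

```text
time: 8.5
tool_pos: [542.8, -86.1, 95.3]
tcp_rot: [-180.0, 0.0, -8.6]
ft_force: [-0.3, -0.1, 0.4]
finger_gap: 42.7
grip_force: 0.0
```

Emit:
{"fn": "play_rows", "kwargs": {
  "increments": [
    [0, [0, -1, 0], 0],
    [0, [0, 0, 0], 0]
  ]
}}

```text
time: 8.67
tool_pos: [542.9, -85.1, 95.2]
tcp_rot: [-180.0, 0.0, -8.6]
ft_force: [0.1, -0.2, -0.1]
finger_gap: 42.7
grip_force: 0.0
```

Emit:
{"fn": "play_rows", "kwargs": {
  "increments": [
    [0, [0, -1, 0], 0],
    [0, [0, 0, 0], 0]
  ]
}}

```text
time: 8.83
tool_pos: [543.1, -84.5, 95.3]
tcp_rot: [180.0, -0.0, -8.6]
ft_force: [0.4, -1.6, 0.4]
finger_gap: 42.5
grip_force: 0.9
```

Emit:
{"fn": "play_rows", "kwargs": {
  "increments": [
    [0, [0, -1, 0], 0],
    [0, [0, 0, 0], 0]
  ]
}}

```text
time: 9.0
tool_pos: [543.2, -84.0, 95.4]
tcp_rot: [179.9, -0.0, -8.6]
ft_force: [0.1, -5.5, -0.1]
finger_gap: 42.7
grip_force: 2.6
```

The middle spindle is firm to the left. Now to the right.

Emit:
{"fn": "play_rows", "kwargs": {
  "increments": [
    [0, [0, 10, 0], 0],
    [0, [0, 10, 0], 0],
    [0, [0, 8, 0], 0],
    [0, [0, 3, 0], 0],
    [0, [0, 1, 0], 0],
    [0, [0, 0, 0], 0],
    [0, [0, 0, 0], 0]
  ]
}}

```text
time: 9.58
tool_pos: [538.5, -114.9, 95.3]
tcp_rot: [-180.0, 0.0, -8.6]
ft_force: [0.6, 0.1, 0.2]
finger_gap: 42.7
grip_force: 0.0
```

Emit:
{"fn": "play_rows", "kwargs": {
  "increments": [
    [0, [0, 1, 0], 0],
    [0, [0, 0, 0], 0]
  ]
}}

```text
time: 9.75
tool_pos: [538.3, -115.7, 95.3]
tcp_rot: [-180.0, 0.0, -8.6]
ft_force: [0.3, 0.3, 0.3]
finger_gap: 43.0
grip_force: 0.0
```

Emit:
{"fn": "play_rows", "kwargs": {
  "increments": [
    [0, [0, 1, 0], 0],
    [0, [0, 0, 0], 0]
  ]
}}

```text
time: 9.92
tool_pos: [538.3, -116.6, 95.4]
tcp_rot: [-180.0, -0.0, -8.6]
ft_force: [0.2, 2.1, 0.7]
finger_gap: 42.6
grip_force: 0.5
```

The middle spindle is firm as well. On to the left one.

Emit:
{"fn": "play_rows", "kwargs": {
  "increments": [
    [0, [0, -16, 0], 0],
    [0, [0, 0, 0], 0],
    [0, [0, 0, -30], 0],
    [0, [0, 0, -25], 0],
    [0, [0, 0, 0], 0],
    [0, [0, -30, 0], 0],
    [0, [0, -30, 0], 0],
    [0, [0, -30, 0], 0],
    [0, [0, 0, 0], 0],
    [0, [0, 0, 0], 0]
  ]
}}

```text
time: 10.75
tool_pos: [554.1, -10.9, 150.1]
tcp_rot: [180.0, 0.0, -8.4]
ft_force: [-0.5, -0.4, -0.4]
finger_gap: 42.3
grip_force: 0.0
```

Emit:
{"fn": "play_rows", "kwargs": {
  "increments": [
    [0, [0, 0, 25], 0],
    [0, [0, 0, 24], 0],
    [0, [0, 0, 5], 0],
    [0, [0, 0, 0], 0],
    [0, [0, -4, 0], 0],
    [0, [0, -4, 0], 0],
    [0, [0, -4, 0], 0],
    [0, [0, -1, 0], 0],
    [0, [0, 0, 0], 0],
    [0, [0, 0, 0], 0]
  ]
}}

```text
time: 11.58
tool_pos: [556.4, 1.0, 96.9]
tcp_rot: [180.0, -0.1, -8.6]
ft_force: [-0.1, 0.5, 0.4]
finger_gap: 42.8
grip_force: 0.0
```

Emit:
{"fn": "play_rows", "kwargs": {
  "increments": [
    [0, [0, -1, 0], 0],
    [0, [0, -1, 0], 0],
    [0, [0, 0, 0], 0]
  ]
}}

```text
time: 11.83
tool_pos: [556.3, 2.9, 96.3]
tcp_rot: [-180.0, 0.0, -8.6]
ft_force: [0.7, 0.0, 0.0]
finger_gap: 42.7
grip_force: 0.0
```

Emit:
{"fn": "play_rows", "kwargs": {
  "increments": [
    [0, [0, -1, 0], 0],
    [0, [0, 0, 0], 0]
  ]
}}

```text
time: 12.0
tool_pos: [556.4, 3.9, 96.2]
tcp_rot: [-180.0, 0.0, -8.6]
ft_force: [0.8, 0.3, -0.6]
finger_gap: 42.8
grip_force: 0.0
```

Emit:
{"fn": "play_rows", "kwargs": {
  "increments": [
    [0, [0, -1, 0], 0],
    [0, [0, 0, 0], 0]
  ]
}}

```text
time: 12.17
tool_pos: [556.6, 4.9, 96.3]
tcp_rot: [-180.0, -0.0, -8.6]
ft_force: [0.4, -0.4, 0.7]
finger_gap: 42.7
grip_force: 0.0
```

Emit:
{"fn": "play_rows", "kwargs": {
  "increments": [
    [0, [0, -1, 0], 0],
    [0, [0, 0, 0], 0]
  ]
}}

```text
time: 12.33
tool_pos: [556.8, 5.8, 96.3]
tcp_rot: [-180.0, 0.0, -8.6]
ft_force: [-1.0, 0.1, -0.9]
finger_gap: 42.9
grip_force: 0.0
```

Emit:
{"fn": "play_rows", "kwargs": {
  "increments": [
    [0, [0, -1, 0], 0],
    [0, [0, 0, 0], 0]
  ]
}}

```text
time: 12.5
tool_pos: [556.9, 6.9, 96.3]
tcp_rot: [-180.0, -0.0, -8.6]
ft_force: [0.5, -0.7, 0.1]
finger_gap: 42.9
grip_force: 0.0
```

Emit:
{"fn": "play_rows", "kwargs": {
  "increments": [
    [0, [0, -1, 0], 0],
    [0, [0, 0, 0], 0]
  ]
}}

```text
time: 12.67
tool_pos: [557.0, 7.8, 96.3]
tcp_rot: [-180.0, 0.0, -8.6]
ft_force: [-0.0, 0.4, 0.5]
finger_gap: 42.9
grip_force: 0.0
```

Emit:
{"fn": "play_rows", "kwargs": {
  "increments": [
    [0, [0, -1, 0], 0],
    [0, [0, 0, 0], 0]
  ]
}}

```text
time: 12.83
tool_pos: [557.3, 8.8, 96.4]
tcp_rot: [180.0, -0.0, -8.6]
ft_force: [1.1, -0.2, 0.3]
finger_gap: 42.7
grip_force: 0.2
```

Emit:
{"fn": "play_rows", "kwargs": {
  "increments": [
    [0, [0, -1, 0], 0],
    [0, [0, 0, 0], 0]
  ]
}}

```text
time: 13.0
tool_pos: [557.4, 9.8, 96.3]
tcp_rot: [-180.0, -0.0, -8.6]
ft_force: [0.3, -0.3, -0.2]
finger_gap: 42.6
grip_force: 0.2
```

Emit:
{"fn": "play_rows", "kwargs": {
  "increments": [
    [0, [0, -1, 0], 0],
    [0, [0, 0, 0], 0]
  ]
}}

```text
time: 13.17
tool_pos: [557.5, 10.6, 96.4]
tcp_rot: [180.0, -0.0, -8.6]
ft_force: [0.1, -1.1, 1.6]
finger_gap: 42.7
grip_force: 0.7
```

The left spindle swings freely, so it is the loose one. I'll go on to its stop.

Emit:
{"fn": "play_rows", "kwargs": {
  "increments": [
    [0, [0, -1, 0], 0],
    [0, [0, 0, 0], 0]
  ]
}}

```text
time: 13.33
tool_pos: [557.7, 11.3, 96.4]
tcp_rot: [180.0, -0.0, -8.6]
ft_force: [0.6, -3.2, 0.4]
finger_gap: 42.9
grip_force: 1.8
```

Emit:
{"fn": "play_rows", "kwargs": {
  "increments": [
    [0, [0, -1, 0], 0],
    [0, [0, 0, 0], 0]
  ]
}}

```text
time: 13.5
tool_pos: [557.8, 11.9, 96.4]
tcp_rot: [179.9, -0.0, -8.6]
ft_force: [-1.2, -5.8, 1.7]
finger_gap: 42.9
grip_force: 3.2
```

Emit:
{"fn": "play_rows", "kwargs": {
  "increments": [
    [0, [0, 3, 0], 0],
    [0, [0, 5, 0], 0],
    [0, [0, 7, 0], 0],
    [0, [0, 8, 0], 0],
    [0, [0, 8, 0], 0],
    [0, [0, 5, 0], 0],
    [0, [0, 3, 0], 0],
    [0, [0, 1, 0], 0],
    [0, [0, 1, 0], 0],
    [0, [0, 1, 0], 0],
    [0, [0, 1, 0], 0],
    [0, [0, 0, 0], 0]
  ]
}}

```text
time: 14.5
tool_pos: [551.4, -29.7, 96.3]
tcp_rot: [-180.0, -0.0, -8.6]
ft_force: [0.0, 1.0, -0.3]
finger_gap: 42.8
grip_force: 0.2
```

Emit:
{"fn": "play_rows", "kwargs": {
  "increments": [
    [0, [0, 1, 0], 0],
    [0, [0, 1, 0], 0],
    [0, [0, 0, 0], 0]
  ]
}}

```text
time: 14.75
tool_pos: [551.1, -31.9, 96.3]
tcp_rot: [180.0, -0.0, -8.6]
ft_force: [0.7, 0.8, 0.9]
finger_gap: 42.4
grip_force: 0.3
```

Emit:
{"fn": "play_rows", "kwargs": {
  "increments": [
    [0, [0, 1, 0], 0],
    [0, [0, 0, 0], 0]
  ]
}}

```text
time: 14.92
tool_pos: [550.9, -32.9, 96.3]
tcp_rot: [180.0, -0.0, -8.6]
ft_force: [0.4, 0.1, 0.1]
finger_gap: 42.8
grip_force: 0.2
```

Emit:
{"fn": "play_rows", "kwargs": {
  "increments": [
    [0, [0, 1, 0], 0],
    [0, [0, 0, 0], 0]
  ]
}}

```text
time: 15.08
tool_pos: [550.8, -33.8, 96.4]
tcp_rot: [-180.0, -0.0, -8.6]
ft_force: [-0.2, 1.3, 1.5]
finger_gap: 42.5
grip_force: 0.6
```

Emit:
{"fn": "play_rows", "kwargs": {
  "increments": [
    [0, [0, 1, 0], 0],
    [0, [0, 0, 0], 0]
  ]
}}

```text
time: 15.25
tool_pos: [550.7, -34.5, 96.4]
tcp_rot: [-180.0, -0.0, -8.6]
ft_force: [0.2, 2.8, 0.4]
finger_gap: 42.7
grip_force: 1.6
```

Emit:
{"fn": "play_rows", "kwargs": {
  "increments": [
    [0, [0, 1, 0], 0],
    [0, [0, 0, 0], 0]
  ]
}}

```text
time: 15.42
tool_pos: [550.6, -35.1, 96.4]
tcp_rot: [-179.9, -0.0, -8.6]
ft_force: [0.5, 6.0, 1.7]
finger_gap: 42.9
grip_force: 2.9
```

Both stops are reached. I'll centre over the left spindle and check the x alignment from the wrist before gripping.

Emit:
{"fn": "play_rows", "kwargs": {
  "increments": [
    [0, [0, -4, 0], 0],
    [0, [0, -8, 0], 0],
    [0, [0, -8, 0], 0],
    [0, [0, -4, 0], 0],
    [0, [0, 0, 0], 0],
    [0, [0, 0, 0], 0],
    [0, [0, 0, 0], 0]
  ]
}}

```text
time: 16.0
tool_pos: [554.0, -12.1, 96.2]
tcp_rot: [180.0, 0.0, -8.6]
ft_force: [0.1, 0.6, 0.4]
finger_gap: 42.8
grip_force: 0.0
```

Run:
```python
from h import *
for c in ["wrist","scene","top"]:
    s=snapshot(c); save(s,c+"2")
    for q in ["left","hole_left","middle","right","rack"]:
        print(c,q,[(w(d["xyz"],s).tolist(),round(d["p"],2)) for d in pinpoint(q,s)[:3]])
    if c=="wrist":print(s["intrinsics"],np.array(s["world_from_camera"]).round(3))
st=sense();print(st["tool_pos"],st["tcp_rot"],st["ft_force"])
```

```text
wrist left [([552.7, -16.4, 73.2], 0.62)]
wrist hole_left []
wrist middle [([653.9, -115.2, 65.4], 0.67), ([544.3, -99.2, 68.5], 0.56)]
wrist right [([530.8, -189.3, 70.8], 0.79)]
wrist rack []
[[325.1922621    0.         276.39170432]
 [  0.         325.1922621  213.00621066]
 [  0.           0.           1.        ]] [[-1.50000e-01 -9.40000e-01 -3.07000e-01  6.32961e+02]
 [-9.89000e-01  1.42000e-01  4.70000e-02 -2.31890e+01]
 [-0.00000e+00  3.10000e-01 -9.51000e-01  2.37806e+02]
 [ 0.00000e+00  0.00000e+00  0.00000e+00  1.00000e+00]]
scene left [([551.6, -19.3, 75.0], 0.83), ([786.4, 61.5, 1.4], 0.28)]
scene hole_left [([541.7, -98.2, -2.9], 0.2)]
scene middle [([651.5, -116.2, 62.5], 0.74), ([544.5, -99.0, 68.6], 0.63)]
scene right [([526.0, -186.8, 71.2], 0.52)]
scene rack [([544.5, -98.7, -4.9], 0.65), ([787.0, 60.8, 1.6], 0.64)]
top left []
top hole_left [([554.2, -10.3, 54.9], 0.76), ([683.6, 249.0, 1.0], 0.52)]
top middle []
top right [([526.9, -189.1, 74.0], 0.68)]
top rack [([536.7, -102.9, 1.9], 0.96)]
[554.05710894 -12.04966095  96.29794075] [-1.79999185e+02 -1.31866603e-03 -8.60449141e+00] [ 0.15293133 -0.48545111  0.57066036]
```

View pics/wrist2.png

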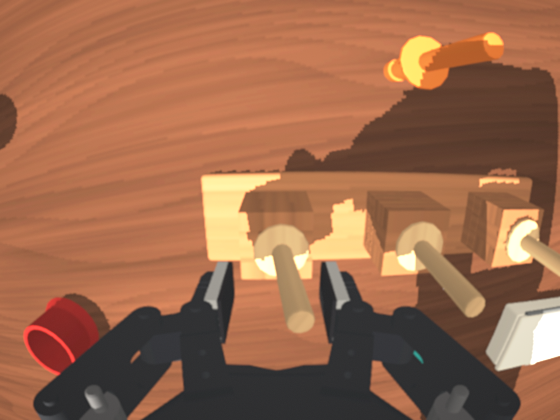

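The wrist picture shows the left rod between the fingers, still leaning right, with its top at (300,318) and flange at (281,250). Its axis is about 1 mm further in x than the tool. I'll shift by that and close gently.

Emit:
{"fn": "play_rows", "kwargs": {
  "increments": [
    [0, [1, 0, 0], 0],
    [-0.3, [0, 0, 2], 0],
    [-0.5, [0, 0, 0], 0],
    [-0.6, [0, 0, 0], 0],
    [-0.65, [0, 0, 0], 0],
    [-0.65, [0, 0, 0], 0]
  ],
  "force": 20
}}

```text
time: 17.4
tool_pos: [555.0, -12.2, 94.3]
tcp_rot: [-180.0, 0.0, -8.6]
ft_force: [-0.7, 0.6, -0.4]
finger_gap: 15.1
grip_force: 0.0
```

Emit:
{"fn": "play_rows", "kwargs": {
  "increments": [
    [-0.75, [0, 0, 0], 0],
    [-1, [0, 0, 0], 0],
    [-1, [0, 0, 0], 0],
    [-1, [0, 0, 0], 0],
    [-1, [0, 0, 0], 0]
  ]
}}

```text
time: 17.82
tool_pos: [555.0, -12.2, 94.3]
tcp_rot: [-180.0, 0.0, -8.6]
ft_force: [-0.3, 0.2, -0.0]
finger_gap: 11.5
grip_force: 19.5
```

Emit:
{"fn": "play_rows", "kwargs": {
  "increments": [
    [-1, [0, 0, -2], 0],
    [-1, [0, 0, -4], 0],
    [-1, [0, 0, -6], 0],
    [-1, [0, 0, 0], 0],
    [-1, [0, 0, 0], 0]
  ],
  "force": 30
}}

```text
time: 18.23
tool_pos: [555.7, -12.3, 107.3]
tcp_rot: [-180.0, -0.1, -8.6]
ft_force: [-0.9, -0.0, -0.4]
finger_gap: 11.3
grip_force: 29.2
```

It is gripped and lifting freely. I'll draw it out.

Emit:
{"fn": "play_rows", "kwargs": {
  "increments": [
    [-1, [0, 0, -10], 0],
    [-1, [0, 0, -15], 0],
    [-1, [0, 0, -20], 0],
    [-1, [0, 0, -20], 0],
    [-1, [0, 0, -10], 0],
    [-1, [0, 0, 0], 0],
    [-1, [0, 0, 0], 0]
  ]
}}

```text
time: 18.82
tool_pos: [555.4, -12.3, 181.7]
tcp_rot: [-180.0, -0.1, -8.6]
ft_force: [-0.6, 0.0, -0.8]
finger_gap: 11.1
grip_force: 29.2
```

Run:
```python
from h import *
for c in ["scene","top"]:
    s=snapshot(c)
    for q in ["pincushion_base","left"]:
        print(c,q,[(w(d["xyz"],s).tolist(),round(d["p"],2)) for d in pinpoint(q,s)[:3]])
print(sense()["tool_pos"],delta([465,229,170]))
```

```text
scene pincushion_base [([464.0, 229.5, 5.2], 0.76), ([525.7, -186.6, 69.2], 0.41)]
scene left [([552.9, -11.8, 162.3], 0.54)]
top pincushion_base [([463.4, 226.8, -0.4], 0.86), ([535.6, -100.8, 1.0], 0.16)]
top left []
[554.34051001 -12.12569267 180.00193375] [-124.4 -225.    10.3]
```

Emit:
{"fn": "play_rows", "kwargs": {
  "increments": [
    [-1, [-6, -10, 0], 0],
    [-1, [-12, -22, 0], 0],
    [-1, [-14, -26, 0], 0],
    [-1, [-14, -26, 0], 0],
    [-1, [-14, -26, 0], 0],
    [-1, [-14, -26, 0], 0],
    [-1, [-14, -26, 0], 0],
    [-1, [-14, -26, 0], 0],
    [-1, [-12, -22, 0], 0],
    [-1, [-10, -15, 0], 0],
    [-1, [0, 0, 0], 0],
    [-1, [0, 0, 0], 0]
  ]
}}

```text
time: 20.12
tool_pos: [465.2, 229.9, 181.1]
tcp_rot: [180.0, 0.0, -8.5]
ft_force: [0.9, 0.7, -2.0]
finger_gap: 11.1
grip_force: 29.4
```

Run:
```python
from h import *
for c in ["scene","top","wrist"]:
    s=snapshot(c); save(s,c+"3")
    for q in ["pincushion_base","left"]:
        print(c,q,[(w(d["xyz"],s).tolist(),round(d["p"],2)) for d in pinpoint(q,s)[:3]])
print(sense()["tool_pos"],sense()["tcp_rot"],delta([464,229,97]))
```

```text
scene pincushion_base [([463.9, 232.8, 2.2], 0.87)]
scene left [([461.6, 227.9, 161.2], 0.65)]
top pincushion_base [([465.5, 226.5, -1.4], 0.59), ([551.9, -11.2, 58.6], 0.25)]
top left [([537.4, -104.1, 1.1], 0.44)]
wrist pincushion_base [([466.7, 225.5, -4.4], 0.81)]
wrist left [([466.8, 227.2, 161.4], 0.72)]
[466.3451104  228.31269061 181.32849875] [-1.79999142e+02 -2.32279472e-03 -8.66073399e+00] [-2.4 -0.3 84.3]
```

View pics/wrist3.png

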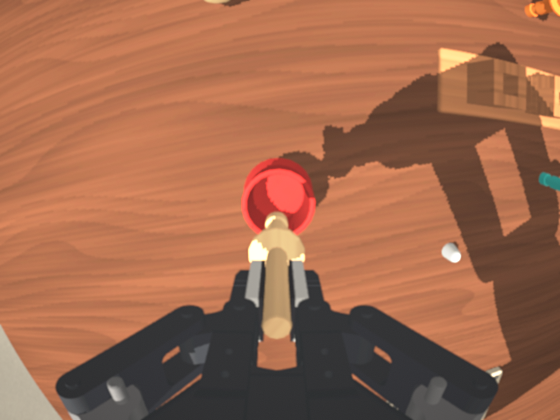

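The wrist picture shows the spindle upright in the grip, its foot above the red base at (279,197), with about 17 mm of radial clearance. I'll lower it.

Emit:
{"fn": "play_rows", "kwargs": {
  "increments": [
    [-1, [-1, 0, 10], 0],
    [-1, [0, 0, 15], 0],
    [-1, [0, 0, 15], 0],
    [-1, [0, 0, 15], 0],
    [-1, [0, 0, 12], 0],
    [-1, [0, 0, 8], 0],
    [-1, [0, 0, 5], 0],
    [-1, [0, 0, 3], 0],
    [-1, [0, 0, 2], 0],
    [-1, [0, 0, 0], 0],
    [-1, [0, 0, 0], 0],
    [-1, [0, 0, 0], 0]
  ]
}}

```text
time: 21.57
tool_pos: [465.6, 229.2, 97.0]
tcp_rot: [-180.0, -0.1, -8.6]
ft_force: [0.5, 0.8, -0.5]
finger_gap: 11.1
grip_force: 29.4
```

Emit:
{"fn": "play_rows", "kwargs": {
  "increments": [
    [-1, [0, 0, 2], 0],
    [-1, [0, 0, 0], 0]
  ]
}}

```text
time: 21.73
tool_pos: [465.2, 229.0, 94.4]
tcp_rot: [-180.0, -0.0, -8.6]
ft_force: [0.4, -0.1, -0.6]
finger_gap: 11.2
grip_force: 29.4
```

Emit:
{"fn": "play_rows", "kwargs": {
  "increments": [
    [-1, [0, 0, 1], 0],
    [-1, [0, 0, 0], 0],
    [-1, [0, 0, 0], 0]
  ]
}}

```text
time: 21.98
tool_pos: [465.1, 228.9, 93.2]
tcp_rot: [180.0, 0.0, -8.6]
ft_force: [-0.4, 0.3, -1.3]
finger_gap: 11.0
grip_force: 29.4
```

Emit:
{"fn": "play_rows", "kwargs": {
  "increments": [
    [-1, [0, 0, 1], 0],
    [-1, [0, 0, 0], 0],
    [-1, [0, 0, 0], 0]
  ]
}}

```text
time: 22.23
tool_pos: [465.1, 228.9, 92.2]
tcp_rot: [180.0, 0.0, -8.6]
ft_force: [-0.6, 0.9, 0.0]
finger_gap: 10.8
grip_force: 29.5
```

Emit:
{"fn": "play_rows", "kwargs": {
  "increments": [
    [-0.6, [0, 0, 0], 0],
    [-0.4, [0, 0, 0], 0],
    [0, [0, 0, 0], 0],
    [0.4, [0, 0, 0], 0],
    [0.7, [0, 0, 0], 0],
    [0.7, [0, 0, 0], 0],
    [0.7, [0, 0, 0], 0],
    [0.7, [0, 0, 0], 0],
    [0.7, [0, 0, 0], 0]
  ]
}}

```text
time: 22.98
tool_pos: [465.1, 229.0, 92.3]
tcp_rot: [180.0, 0.0, -8.6]
ft_force: [-0.2, -0.8, 0.3]
finger_gap: 72.4
grip_force: 0.0
```

Run:
```python
from h import *
s=snapshot("wrist"); save(s,"w4"); print([(w(d["xyz"],s).tolist(),round(d["p"],2)) for d in pinpoint("left",s)[:3]])
```

```text
[([466.8, 230.4, 74.1], 0.85)]
```

View pics/w4.png

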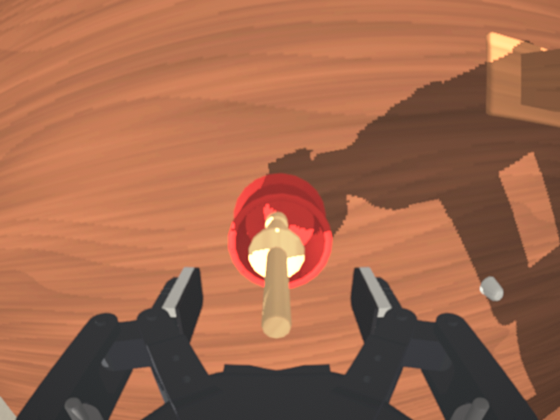

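The spindle stands upright and free inside the base: rod at (276,290), fingers well clear on both sides. I'll withdraw straight up.

Emit:
{"fn": "play_rows", "kwargs": {
  "increments": [
    [0.7, [0, 0, -10], 0],
    [0.7, [0, 0, -20], 0],
    [0.7, [0, 0, -25], 0],
    [0.7, [0, 0, -25], 0],
    [0.7, [0, 0, -25], 0],
    [0.7, [0, 0, -15], 0],
    [0.7, [0, 0, 0], 0],
    [0.7, [0, 0, 0], 0],
    [0.7, [0, 0, 0], 0],
    [0.7, [0, 0, 0], 0],
    [0.7, [0, 0, 0], 0],
    [0.7, [0, 0, 0], 0]
  ]
}}

```text
time: 24.08
tool_pos: [464.5, 228.7, 211.1]
tcp_rot: [179.9, 0.1, -8.6]
ft_force: [1.1, -0.2, 0.6]
finger_gap: 72.8
grip_force: 0.0
```

Run:
```python
from h import *
s=snapshot("scene"); save(s,"s5")
for q in ["left","middle","right","pincushion_base"]: print(q,[(w(d["xyz"],s).tolist(),round(d["p"],2)) for d in pinpoint(q,s)[:3]])
```

```text
left [([464.8, 223.2, 73.5], 0.91)]
middle [([542.9, -97.8, 69.1], 0.85), ([436.3, -120.8, 60.0], 0.84), ([652.0, -118.7, 63.3], 0.78)]
right [([526.3, -186.0, 69.3], 0.48)]
pincushion_base [([464.7, 230.0, 2.3], 0.76)]
```

View pics/s5.png

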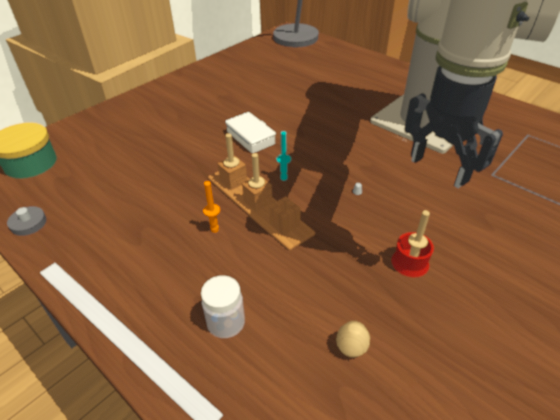

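The scene picture shows the spindle in the red base at (418,240), the two firm spindles seated, and everything else in place. I'll wait a second to check that it is still, then hand in.

Emit:
{"fn": "play_rows", "kwargs": {
  "increments": [
    [0.7, [0, 0, 0], 0],
    [0.7, [0, 0, 0], 0],
    [0.7, [0, 0, 0], 0],
    [0.7, [0, 0, 0], 0],
    [0.7, [0, 0, 0], 0],
    [0.7, [0, 0, 0], 0],
    [0.7, [0, 0, 0], 0],
    [0.7, [0, 0, 0], 0],
    [0.7, [0, 0, 0], 0],
    [0.7, [0, 0, 0], 0],
    [0.7, [0, 0, 0], 0],
    [0.7, [0, 0, 0], 0]
  ]
}}

```text
time: 25.33
tool_pos: [465.1, 229.0, 212.3]
tcp_rot: [-180.0, 0.0, -8.6]
ft_force: [0.1, 0.0, 0.1]
finger_gap: 72.9
grip_force: 0.0
```

Run:
```python
from h import *
s=snapshot("scene"); a=cv2.cvtColor(s["color"],cv2.COLOR_RGB2BGR)
d=cv2.absdiff(a,cv2.imread("pics/s5.png")).max(2)[195:280,385:445]
print("changed px",(d>40).sum(),d.max())
if (d>40).sum()<15: print(hand_in())
```

```text
changed px 0 8
the job is handed in; nothing more can be done
None
```

The left spindle was the loose one: I rocked it left and then right to its stops, drew it out, and left it standing foot down in the red pincushion base; the two firm spindles are still seated, and the job is handed in, though the hand-in returned no verdict.

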